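# Close the loaded bench spot welder on its bracket

## Task

One of the two blue bench spot welders has an aluminium bracket lying between its electrodes; the other is empty. Push the loaded welder's orange-tipped lever all the way down to its stop, hold it there for about a second, then let it spring back up fully. Leave the bracket lying where it is and do not work the empty welder.

Things in the scene. Friction and masses are not known exactly. Their poses are not given: they have to be found in the camera images.
- loaded_pad (a point): Centre of the top face of the orange hand pad (80 mm along the lever, 34 wide, 24 thick) on the free end of the loaded welder's lever. At rest it is 265 mm above the table, at the lever's stop 158 mm, almost straight below. Pushing takes 4 N at first, 10 N at the stop; a spring lifts it back when let go. Hinge: 262 mm behind it along the point's +x axis, 65 mm lower, on a blue column 230 mm high.
- idle_pad (a point): The same point on the lever of the other, empty welder (a like machine), which must not be worked.
- bracket_mid (a point): Centre of the base of the loose aluminium bracket: a U of 4 mm sheet, 150 mm long (crosswise to the lever), 44 mm wide, end flanges 34 mm high, lying on the loaded welder's work rest under the upper electrode, 92 mm above the table. x axis across its width, y along its length, z up.

How it is judged:
On the way:
1. the loaded welder's lever is held down at its stop (pad within 10 mm of its lowest height) for 0.6 s (height (world z) of loaded_pad below 0.168 m), for 0.6 s.
At the end, for the whole second after the job is handed in: The loaded welder's lever is back up (pad within 12 mm of where it rested at the start), the bracket still lies flat (within 10 degrees) on the work rest within 15 mm of where it started, and the empty welder's lever is up at rest (pad within 20 mm of its start) (distance of loaded_pad from where it was at the start of the episode below 0.012 m and distance of bracket_mid from where it was at the start of the episode below 0.015 m and angle between bracket_mid's own z axis and vertical below 0.17 rad and distance of idle_pad from where it was at the start of the episode below 0.02 m); the robot touches nothing.
It fails at once if the empty welder's lever is worked (its pad moves more than 30 mm) (distance of idle_pad from where it was at the start of the episode above 0.03 m).
It also fails if it takes over 32 s, if anything falls off the work surface, if the arm or the gripper's body presses on something with over 40 N, if the wrist force passes 120 N, or if a joint passes its speed limit or range.

## Robot

A 6-joint arm with a two-finger parallel gripper is mounted at the origin on the work surface. World frame = base frame: x ahead of the robot, y to its left, z up, the work surface at z = 0. Lengths are in m, angles in rad, forces in N, time in s.
With the tool pointing down it reaches from about 0.35 to 0.975 m from the base axis. Payload 7.1 kg.
Tool frame: the origin (TCP) lies midway between the tips of the shut fingers; the grasp point (between the pads) lies 19 mm behind it; z points along the fingers, x is the direction in which the jaws open and shut, and the axes are right-handed (so a half turn about z gives the same grasp; the last joint's range is limited). The gripper opens to 88 mm and grips with 3 to 60 N. Pads are 20 mm wide; open, the fingers measure 115 mm over their backs; the gripper's body (75 mm by 178 mm) begins 61 mm behind the grasp point.
Start: joints at [1.171, 0.423, 1.63, -0, 1.089, -0.019], TCP at [0.232, 0.58, 0.189] pointing down, gripper open.
Joint ranges: [-3, 3], [-0.9, 2.11], [0.09, 2.58], [-1.31, 4.45], [0.11, 2.69], [-2.54, 2.54]. Speed limits (rad/s): [2.39, 2.39, 3.01, 3.14, 3.14, 3.14].

## Interface

Orientations are given as a unit quaternion [w, x, y, z].
In Python, from station import move_pose, movel, movej, command_gripper, wait, inverse_kinematics, read_camera, camera_info, MotionError, job_done, get_time, get_joint_pos, get_qvel, get_effort, get_tcp_pos, get_ee_rot, get_ft_force, get_ft_torque, get_grip_width gives the robot as it stands. Calls block until the motion is done:
- move_pose(position, orientation): joint-space move of the TCP to a pose.
- movel(position, frame=None, v=0.15, until_force=None): straight line of the TCP; frame=None keeps the orientation; v is the mean speed in m/s. With until_force (N) it stops when the force on the tool has changed by that much, and returns True; else False.
- movej(angles): joint-space move.
- command_gripper(opening): opening from 0.0 (shut) to 1.0 (fully open); the grip force is fixed at half the most; returns when the fingers have stopped.
- wait(seconds).
- inverse_kinematics(position, orientation): joint angles nearest the present ones, or None.
- read_camera(name): name is "scene" or "top" or "wrist"; returns the picture (480x640x3 uint8, red, green, blue); there is no depth.
- camera_info(name): a dict with "intrinsics" (3x3 intrinsics, pixels), "T" (4x4, takes a point from camera to world coordinates); the wrist camera has in their place "tool_from_camera" (4x4, takes a point from camera to tool coordinates, whose origin is the TCP and whose axes are the tool frame's). Camera axes: x right, y up, looking along -z (the intrinsics and any distortion apply to the point x, -y, -z); pixel columns grow to the right and rows downward; lengths in m; the calibration is good to about 2 mm. The wrist camera is an equidistant fisheye: a pixel r from the principal point sees the ray r / f radians off the axis. A picture is of the moment at which its call begins: read the wrist's pose just before it. camera_info takes no time and is no camera call.
A pose or a line that the arm cannot do raises MotionError and nothing moves.
- job_done(): hands the job in, once; it reports no verdict.
Readings, each from a call of its own:
- get_time(): time.
- get_joint_pos(): joint angles.
- get_qvel(): joint speeds.
- get_effort(): joint torques, N m.
- get_tcp_pos(): TCP position.
- get_ee_rot(): TCP orientation.
- get_ft_force(): force on the tool from outside, world axes, zero at the start.
- get_ft_torque(): the same for the moment, N m.
- get_grip_width(): opening from 0.0 (shut) to 1.0 (fully open).
Only numpy, scipy, OpenCV 4.12 (cv2) and the standard library are available. Lean on these libraries where they do the work, as an engineer would, in place of code of your own. Each camera call takes 0.05 s, during which the arm holds its last target.

## Working session

There is one attempt and no reset: what is moved stays moved. The work goes in short steps, each a Python script; the robot and the scene stay as the last script left them, time stands still between calls to the robot, and variables do not carry over. Pictures are saved under pics/ and viewed, and the job is handed in when it is done.

```bash
mkdir -p pics; python3 - <<'E'
from station import *
import cv2
for n in("scene","top","wrist"):
    im=read_camera(n); cv2.imwrite(f"pics/{n}0.png",im[:,:,::-1])
    i=camera_info(n); print(n,i)
print(get_time(),get_tcp_pos(),get_ee_rot())
E
```

```text
scene {'intrinsics': array([[551.30324972,   0.        , 322.96721398],
       [  0.        , 551.30324972, 243.36078549],
       [  0.        ,   0.        ,   1.        ]]), 'T': array([[-0.75084272, -0.48920668,  0.44374772,  1.03148095],
       [ 0.6603889 , -0.54483639,  0.51675894,  0.49574183],
       [-0.01103202,  0.68105076,  0.7321531 ,  0.94984409],
       [ 0.        ,  0.        ,  0.        ,  1.        ]])}
top {'intrinsics': array([[491.39081574,   0.        , 316.15151368],
       [  0.        , 491.39081574, 240.09635528],
       [  0.        ,   0.        ,   1.        ]]), 'T': array([[ 0.01496138,  0.99117061, -0.13174587,  0.45800384],
       [-0.99985226,  0.01594562,  0.00641886, -0.02869   ],
       [ 0.00846295,  0.13163037,  0.99126274,  1.20532875],
       [ 0.        ,  0.        ,  0.        ,  1.        ]])}
wrist {'intrinsics': array([[371.64829954,   0.        , 319.56006072],
       [  0.        , 371.64829954, 237.26325008],
       [  0.        ,   0.        ,   1.        ]]), 'tool_from_camera': array([[ 9.99999913e-01,  4.17057741e-04,  1.40704422e-05,
        -5.67164598e-04],
       [ 4.02213727e-04, -9.54328317e-01, -2.98759604e-01,
        -8.38771329e-02],
       [-1.11172184e-04,  2.98759584e-01, -9.54328402e-01,
        -1.96064598e-01],
       [ 0.00000000e+00,  0.00000000e+00,  0.00000000e+00,
         1.00000000e+00]])}
0.15 [0.23209546 0.57980965 0.18870636] [ 3.17344986e-04  8.28155992e-01  5.60497396e-01 -4.71008787e-04]
```

View pics/scene0.png

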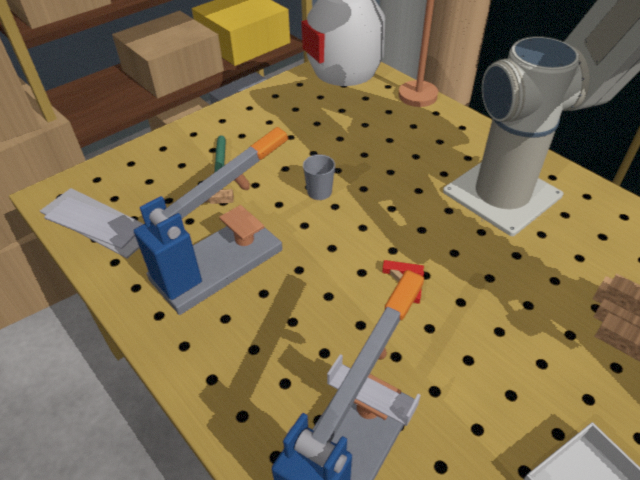

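View pics/top0.png

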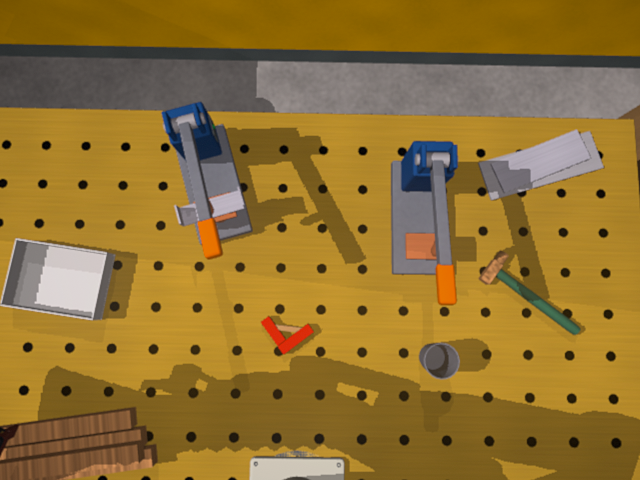

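View pics/wrist0.png

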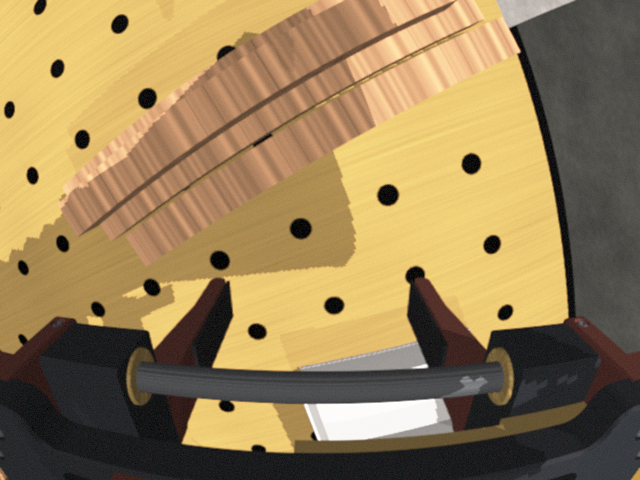

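The loaded welder is the left one in the top view (bracket about (210,208), pad about (209,238)). In the scene view it is the near one, with its pad about (404,293). The idle pad is at (446,284) in the top view.

```bash
cat > h.py <<'E'
import numpy as np,cv2
from station import *
def ray(n,u,v):
    i=camera_info(n);K=i["intrinsics"];T=i["T"]
    d=np.array([(u-K[0,2])/K[0,0],-(v-K[1,2])/K[1,1],-1.]);d=T[:3,:3]@d
    return T[:3,3],d/np.linalg.norm(d)
def onz(n,u,v,z):
    o,d=ray(n,u,v);return o+d*(z-o[2])/d[2]
def tri(p,q):
    o1,d1=ray("scene",*p);o2,d2=ray("top",*q)
    t=np.linalg.lstsq(np.c_[d1,-d2],o2-o1,rcond=None)[0]
    a=o1+d1*t[0];b=o2+d2*t[1];return (a+b)/2,np.linalg.norm(a-b)
E
python3 - <<'E'
from h import *
C={}
for n in("scene","top"):
    im=cv2.imread(f"pics/{n}0.png");h=cv2.cvtColor(im,cv2.COLOR_BGR2HSV)
    m=cv2.inRange(h,(8,215,120),(17,255,255))
    m=cv2.morphologyEx(m,cv2.MORPH_OPEN,np.ones((3,3)))
    k,l,s,c=cv2.connectedComponentsWithStats(m)
    for j in range(1,k):
        if s[j,4]>150:
            pts=np.argwhere(l==j)[:,::-1]; r=cv2.minAreaRect(pts.astype(np.float32))
            print(n,s[j],c[j],cv2.boxPoints(r).round(1).tolist())
    for nm,(x,y,w,hh) in ({"s":(350,220,100,130)} if n=="scene" else {"t":(150,90,110,180)}).items():
        cv2.imwrite(f"pics/c_{nm}.png",cv2.resize(im[y:y+hh,x:x+w],None,fx=4 if n=="scene" else 3.3,fy=4 if n=="scene" else 3.3,interpolation=cv2.INTER_CUBIC))
for u,v in((209,238),(446,284)):print(onz("top",u,v,.265))
print(tri((404,293),(209,238)))
E
```

```text
top [198 219  24  40 659] [209.48710167 238.89984825] [[196.0, 222.10000610351562], [213.39999389648438, 218.0], [222.3000030517578, 255.60000610351562], [204.8000030517578, 259.70001220703125]]
top [436 265  21  40 748] [445.64171123 284.82352941] [[434.6000061035156, 265.20001220703125], [453.79998779296875, 263.79998779296875], [456.70001220703125, 303.70001220703125], [437.3999938964844, 305.1000061035156]]
[0.58373379 0.17184838 0.265     ]
[ 0.50229848 -0.28430654  0.265     ]
(array([0.58560815, 0.17300223, 0.25592626]), np.float64(0.0020412503523915106))
```

View pics/c_s.png

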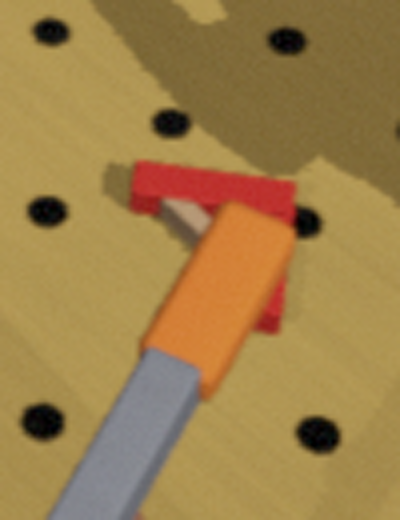

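View pics/c_t.png

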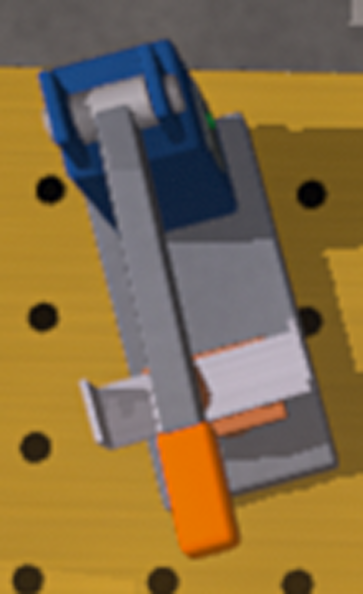

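```bash
python3 - <<'E'
from h import *
from scipy.spatial.transform import Rotation as R
P=np.array([.584,.172,.265])
H=onz("top",184,120,.21);L=(H-P)[:2];print("hinge",H,np.linalg.norm(L));L/=np.linalg.norm(L);print(L)
x=np.array([-L[1],L[0],0]);z=np.array([0,0,-1.]);y=np.cross(z,x)
q=R.from_matrix(np.c_[x,y,z]).as_quat();q=[q[3],*q[:3]]
command_gripper(0.0)
t=get_tcp_pos();movel([t[0],t[1],.36],v=.25)
move_pose([P[0],P[1],.33],q)
print(get_time(),get_tcp_pos(),get_ft_force())
for n in("scene","wrist","top"): cv2.imwrite(f"pics/{n}1.png",read_camera(n)[:,:,::-1])
E
```

```text
hinge [0.8410382  0.24709183 0.21      ] 0.2677824120234602
[0.95987709 0.28042106]
4.275 [0.5837796  0.1726871  0.32984388] [ 0.45921132 -0.06493572  1.09285278]
```

View pics/scene1.png

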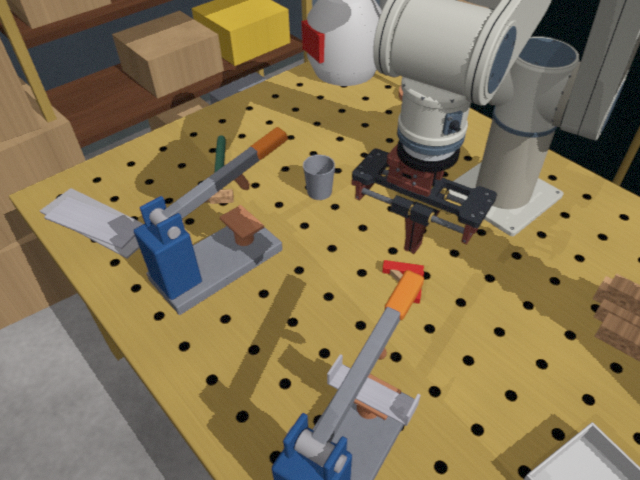

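View pics/wrist1.png

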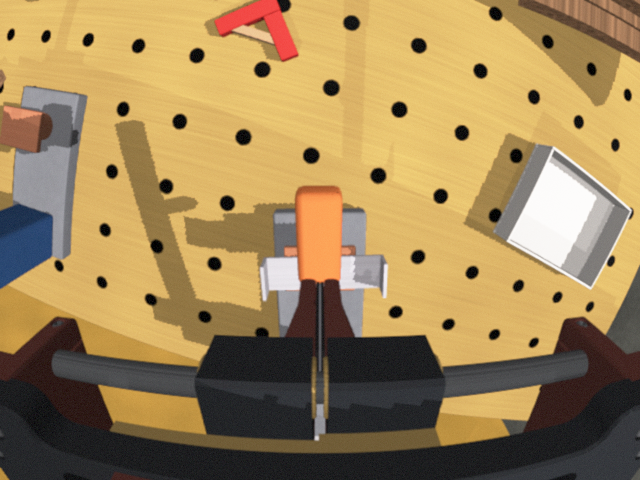

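The wrist view shows the orange pad at about (319,233), on the finger line. The bracket lies under the lever at about (322,272). I'll cast that pad ray as a cross-check.

```bash
python3 - <<'E'
from h import *
from scipy.spatial.transform import Rotation as R
i=camera_info("wrist");K=i["intrinsics"];T=i["tool_from_camera"];q=get_ee_rot();Q=R.from_quat([*q[1:],q[0]]).as_matrix();p=get_tcp_pos()
def w(u,v,z):
    a=np.array([u-K[0,2],v-K[1,2]]);r=np.linalg.norm(a);th=r/K[0,0];a/=r
    d=np.array([np.sin(th)*a[0],-np.sin(th)*a[1],-np.cos(th)])
    o=Q@T[:3,3]+p;d=Q@T[:3,:3]@d;return o+d*(z-o[2])/d[2]
for u,v,z in((319,233,.265),(319,190,.274),(319,280,.255)):print(w(u,v,z))
for a,b in(((412,272),(213.3,257)),((391,311),(204.5,221)),):print(tri(a,b))
E
```

```text
[0.5785899  0.17123779 0.265     ]
[0.54635905 0.16182029 0.274     ]
[0.61899314 0.18303925 0.255     ]
(array([0.54934291, 0.1589926 , 0.26616884]), np.float64(0.007258173173614425))
(array([0.62142496, 0.1827634 , 0.25047798]), np.float64(0.006584500448845437))
```

All views agree on the pad centre to within about 5 mm, and the height and 80 mm length fit. Now pushing.

```bash
python3 - <<'E'
from h import *
x,y=.583,.172
s=lambda l:print(l,round(get_time(),2),np.round(get_tcp_pos(),4),np.round(get_ft_force(),1),flush=True)
movel([x,y,.275],v=.1);s("above")
print(movel([x,y,.252],v=.05,until_force=2.5));s("contact")
print(movel([x,y,.175],v=.06));s("near")
f=movel([x,y,.152],v=.03,until_force=8);s(f"stop {f}")
wait(.6);s("held")
cv2.imwrite("pics/scene2.png",read_camera("scene")[:,:,::-1])
wait(.6);s("held2")
E
```

```text
above 5.12 [0.5833 0.1721 0.2754] [-0.8  0.4 -0.3]
False
contact 5.73 [0.583  0.172  0.2518] [-0.5 -0.3  0.4]
False
near 7.17 [0.5817 0.1716 0.174 ] [-5.4 -2.   5.5]
stop False 8.08 [0.5823 0.1718 0.1514] [-4.6 -1.3  6.9]
held 8.68 [0.5823 0.1718 0.1514] [-3.4 -1.9  7.3]
held2 9.33 [0.5823 0.1717 0.1515] [-3.7 -1.2  7.5]
```

View pics/scene2.png

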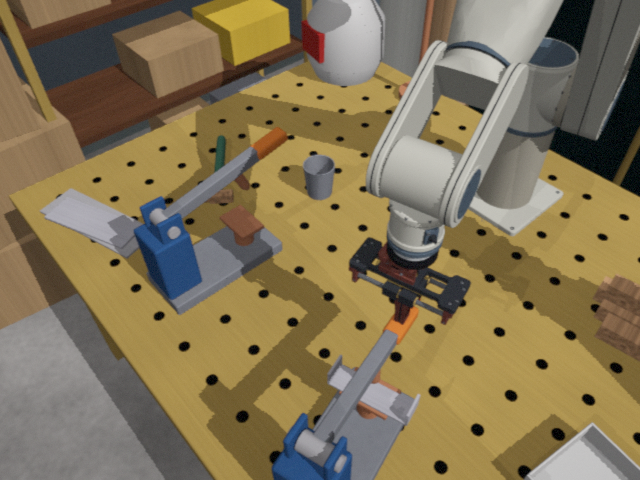

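The pad is well down with the tip near its middle at (402,317). The 7.5 N is under the 10 N expected at the stop, so I'll press further, with a force limit.

```bash
python3 - <<'E'
from h import *
x,y=.5823,.1718
s=lambda l:print(l,round(get_time(),2),np.round(get_tcp_pos(),4),np.round(get_ft_force(),1),flush=True)
f=movel([x,y,.132],v=.015,until_force=12);s(f"stop {f}")
wait(.6);s("held")
cv2.imwrite("pics/scene3.png",read_camera("scene")[200:440,300:500,::-1].repeat(2,0).repeat(2,1))
wait(.6);s("held2")
E
```

```text
stop False 10.82 [0.584  0.1723 0.1326] [0.7 0.1 8.5]
held 11.42 [0.584  0.1722 0.1326] [1.1 0.7 8.6]
held2 12.07 [0.584  0.1722 0.1326] [0.4 0.6 7.9]
```

View pics/scene3.png

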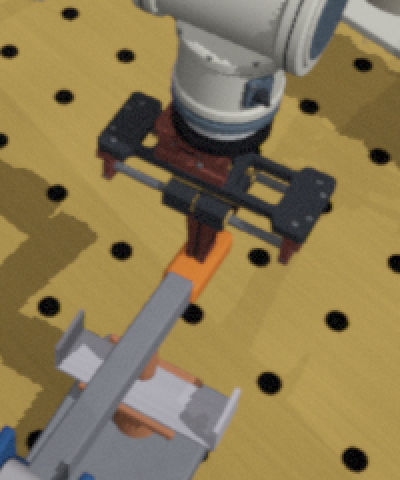

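```bash
python3 - <<'E'
from h import *
i=camera_info("scene");K=i["intrinsics"];Ti=np.linalg.inv(i["T"])
def pr(p):
    c=Ti@np.r_[p,1];c=c*[1,-1,-1,1];return (K@c[:3]/c[2])[:2].round(1)
print(get_grip_width(),get_time(),pr(get_tcp_pos()),pr(get_tcp_pos()+[0,0,.02]),pr([.5837,.1727,.33]))
im=read_camera("scene");cv2.imwrite("pics/s4.png",cv2.resize(im[280:370,350:460,::-1],None,fx=7,fy=6.5,interpolation=cv2.INTER_CUBIC))
im=read_camera("wrist");cv2.imwrite("pics/w4.png",im[:,:,::-1])
E
```

```text
0.0027219871019296365 12.0667 [398.1 335.7] [399.1 329.2] [410.2 261.6]
```

View pics/s4.png

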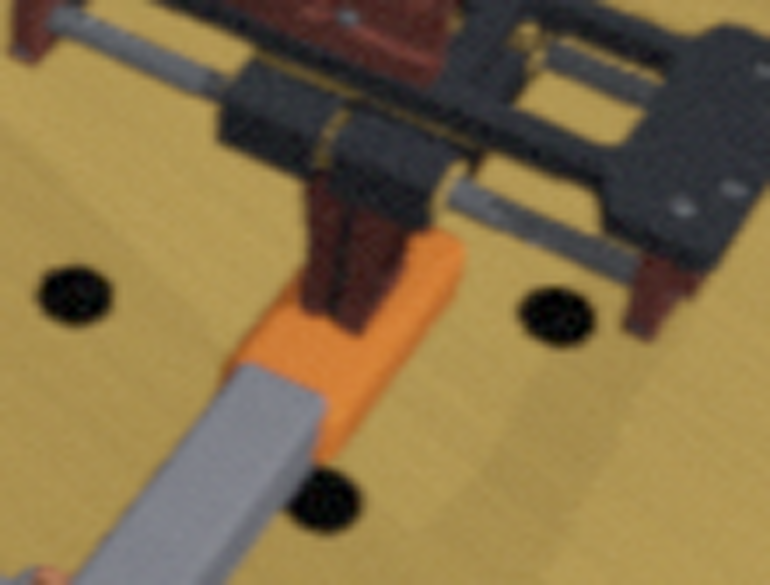

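View pics/w4.png

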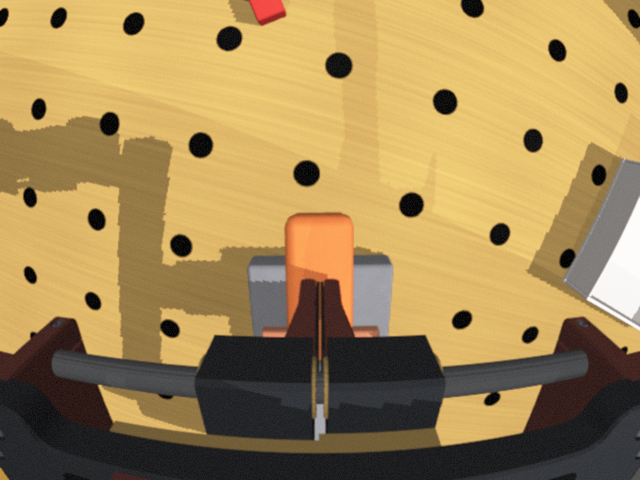

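The image shows the real fingertip bottom about 20 mm higher than the reported TCP, so the pad is near the stop but not proven on it. I'll keep pressing until the force rises.

```bash
python3 - <<'E'
from h import *
x,y=.584,.1722
s=lambda l:print(l,round(get_time(),2),np.round(get_tcp_pos(),4),np.round(get_ft_force(),1),flush=True)
f=False
for z in (.127,.122,.117,.112):
    f=movel([x,y,z],v=.02,until_force=10);s(f"{z} {f}")
    if f or get_ft_force()[2]>18: break
wait(.5);s("held")
im=read_camera("scene");cv2.imwrite("pics/s5.png",cv2.resize(im[280:400,330:460,::-1],None,fx=5,fy=5,interpolation=cv2.INTER_CUBIC))
wait(.5);s("held2")
E
```

```text
0.127 False 12.58 [0.5847 0.1725 0.1271] [-0.9 -0.5  7.7]
0.122 True 12.79 [0.5849 0.1725 0.1267] [-3.7 -0.6 10.1]
held 13.29 [0.5848 0.1725 0.1268] [-3.2 -0.6 10. ]
held2 13.84 [0.5849 0.1725 0.1268] [-2.3 -0.4  9.2]
```

View pics/s5.png

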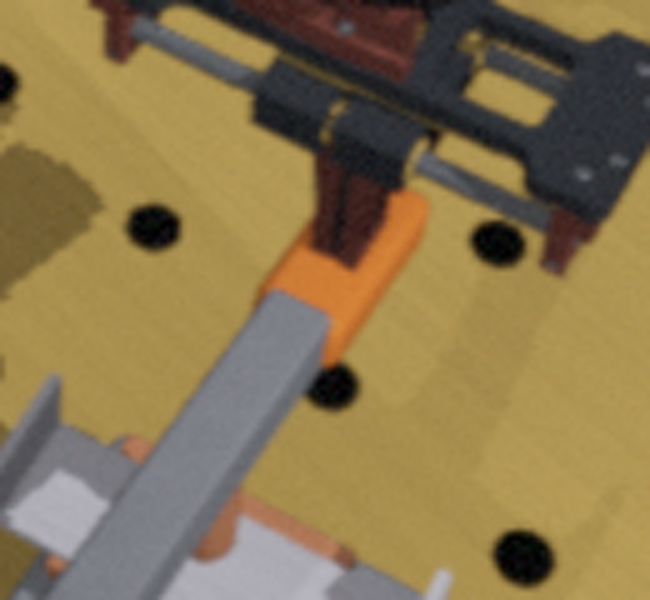

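```bash
python3 - <<'E'
from h import *
x,y=.5849,.1725
s=lambda l:print(l,round(get_time(),2),np.round(get_tcp_pos(),4),np.round(get_ft_force(),1),flush=True)
f=movel([x,y,.119],v=.015,until_force=18);s(f)
wait(.6);s("held");wait(.6);s("held2")
i=camera_info("wrist")
im=read_camera("scene");cv2.imwrite("pics/s6.png",cv2.resize(im[280:400,330:460,::-1],None,fx=5,fy=5,interpolation=cv2.INTER_CUBIC))
E
```

```text
True 14.13 [0.5849 0.1725 0.1266] [-3.8 -0.9 10.4]
held 14.73 [0.5849 0.1725 0.1267] [-3.4 -1.6 10.1]
held2 15.33 [0.5849 0.1725 0.1267] [-3.9 -1.3 10.8]
```

View pics/s6.png

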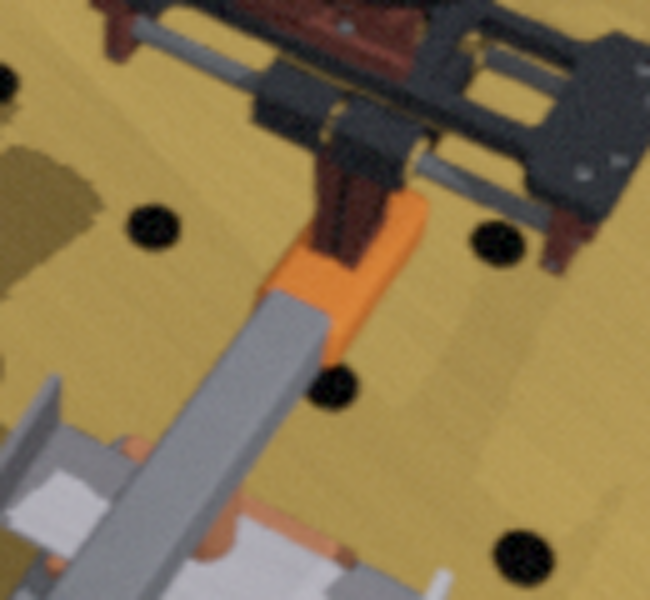

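It is on a hard stop: a second press gave the force trip at once, with no further travel and 10 N at rest as specified. Releasing now.

```bash
python3 - <<'E'
from h import *
s=lambda l:print(l,round(get_time(),2),np.round(get_tcp_pos(),4),np.round(get_ft_force(),1),flush=True)
movel([.583,.172,.27],v=.07);s("up")
movel([.583,.172,.36],v=.15);s("clear")
t=get_tcp_pos();move_pose([.42,.40,.38],get_ee_rot());s("aside")
wait(.5)
for n in("scene","top"):
    b=read_camera(n);cv2.imwrite(f"pics/{n}7.png",b[:,:,::-1])
    a=cv2.imread(f"pics/{n}0.png")[:,:,::-1]
    for im in(a,b):
        m=cv2.inRange(cv2.cvtColor(im,cv2.COLOR_RGB2HSV),(8,190,120),(17,255,255)) 
        if n=="top":
            for x0 in(190,430):
                c=m[215:310,x0:x0+40];p=np.argwhere(c);print(n,p.mean(0)[::-1]+[x0,215],len(p))
E
```

```text
up 17.58 [0.5828 0.1719 0.2696] [ 0.2  0.1 -0. ]
clear 18.33 [0.5825 0.1719 0.3591] [-0.7  0.7 -1.1]
aside 19.42 [0.4206 0.3993 0.3796] [-0.3 -0.  -0.8]
top [209.54074074 238.83407407] 675
top [445.68455497 284.43324607] 764
top [209.58259587 238.84660767] 678
top [445.6747449  284.82397959] 784
```

View pics/scene7.png

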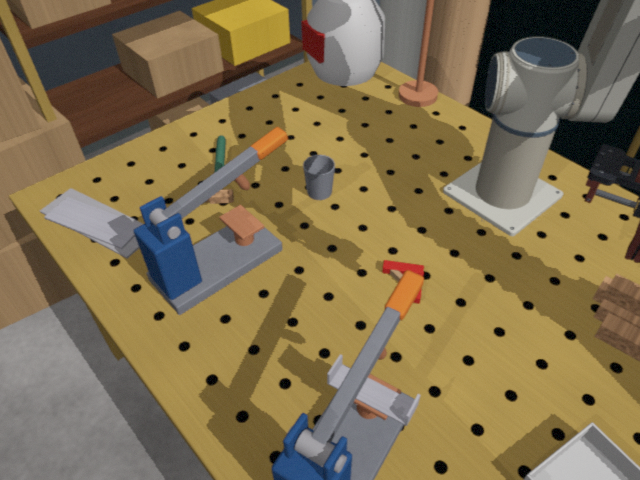

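View pics/top7.png

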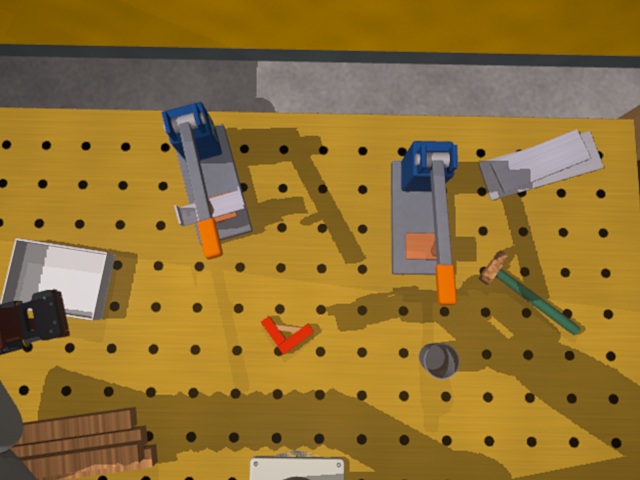

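Both views match the start pictures: the loaded pad is at (209.6,238.8), the bracket at about (210,208), the idle pad at (446,285), and the arm is well clear. Handing in.

```bash
python3 -c "
from station import *
job_done();print(get_time())"
```

```text
the job is handed in; nothing more can be done
the job is handed in; nothing more can be done
```

I pushed the loaded welder's lever (the left one in the top view) down to its stop with the shut fingers, held it there, let it spring back, and handed the job in. No verdict came back. The last reading before hand-in was about 20 s of the 32 s allowed.

- **Stop and hold:** the lever stayed on its stop for about 2.5 s, longer than the one second asked. A second press tripped the force limit at once with no further travel, and the steady force was about 10 N, as given for the stop.
- **After release:** in the top view the loaded pad is back within 0.1 px of where it started, and the idle pad within 0.4 px. By eye the bracket lies unchanged in both views. The arm is clear, with about zero force on the tool.
- **Disagreement:** at the stop the reported tool point was 0.127 m high, about 31 mm below the 0.158 m given for the pad. A camera check just before the stop put the real fingertips about 20 mm above the reported tool point, which leaves about 10 mm unexplained. My first two pushes (to 0.151 and 0.133 m) therefore stopped short, so I relied on the force reading to find the stop.

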